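# Clamp a frame rail on the fixture plate

## Task

Clamp the black angle rail down on its riser block with the table clamp: slide the clamp's arm down its bar until the foot bears on the rail and the arm cocks and binds on the bar, then turn the T-handle clockwise until the foot holds the rail with a firm 60 to 120 N, never more than 150 N. Leave the rail and the loose parts round the clamp lying where they are, and let go.

Things in the scene. Friction and masses are not known exactly. Their poses are not given: they have to be found in the camera images.
- rail_top (a point): The work: loose black angle rail, 160 mm long (its x axis), lying on an aluminium riser block. Point: centre of the top of its flat flange, which is 46 mm wide (its y) and 4 mm thick; a 26 mm leg hangs down its -y side over the riser's edge. About 0.25 kg. Its top lies 62 to 74 mm above the table from start to start. z up.
- rail: The rail as a whole; origin at the centre of the underside of its flange.
- push_top (a point): Where to push: on the flat top of the clamp's dark steel sliding arm, 35 mm from the bar's axis. x axis: along the arm from bar to spindle; y across; z up. The arm is 22 mm wide and 26 mm deep; its flat top runs from 25 to 105 mm from the bar axis, level with the sleeve's top. It goes from 195 mm above the table at most down to 135 mm.
- bar_axis (a point): On the axis of the upright steel bar, at the height of the arm's flat top; axes as push_top. The bar is 28 mm (x) by 14 mm (y), its top 203 mm above the table. The arm's sleeve round it is 80 mm high (below this point) and 48 x 27 mm in plan.
- jaw (a joint): How far the arm has slid down the bar, m: 0 at the top, starts at 0 to 0.015. A friction brake holds the arm up. Pushed straight down within 40 mm of the bar axis it slides with about 5 to 20 N; pushed farther out (or at spindle or handle) it cocks and jams on the bar instead.
- slidearm (a joint): Tilt of the arm on the bar, rad, from its play: about -0.015 (spindle end drooping) while free. When the foot stops on the rail, pushing on takes the sleeve some 4 mm farther down while the arm cocks to +0.013 or more (spindle end up); then it binds and the push rises steeply. A push of 20 to 30 N seats it; it stays when let go. Cocked counts from +0.008.
- handle_grip (a point): Centre of the black T-handle on top of the spindle, 120 mm along the arm from the bar axis. The grip is a straight bar 66 mm long (its x axis), 16 mm wide (its y), 20 mm high; under it a 22 mm hub 9 mm deep, then the 12 mm spindle. 36 mm above the arm's flat top with the screw right back, less as it goes in. z up: screw axis.
- handle (a joint): Turn of the T-handle, rad: grows clockwise from above; 0 right back, 24 right in; starts at 0 to 3. A turn takes handle and foot 5 mm down. It stays where it is left. Nearly free until the foot bears; then the torque felt grows with the force under the foot, some 15 % either way: about 0.2 N m at 60 N, 0.33 at 90 N, 0.46 at 120 N.
- foot_tip (a point): Centre of the flat underside of the round steel foot, 28 mm across, at the lower end of the spindle, with which it turns. It is 75 mm below the arm's flat top with the screw right back and carries the clamping force. It starts 25 to 60 mm above the rail.
- foot: The same foot as a whole; its origin lies on the screw axis, 35 mm above its underside.
- plate: Dark steel fixture plate 280 (x) x 230 (y) x 20 mm, fixed to the table, with a grid of holes; origin under its centre. Clamp foot and riser are bolted to it.
- bracket: Bystander: loose black angle bracket 54 x 30 x 34 mm, on the plate; leave it alone. Origin under its centre.
- gaugeblock: Bystander: loose plain steel block 50 x 30 x 25 mm, on the plate; leave it alone. Origin under its centre.
- driver: Bystander: loose screwdriver lying on the table; leave it alone. Origin under its centre.
- fan: Bystander: loose square black fan 80 x 80 x 25 mm with a wire grille; leave it alone. Origin under its centre.
- cover: Bystander: loose clear cover plate 130 x 95 mm on four posts with black knobs, 52 mm high; leave it alone. Origin under its centre.
There are look-alikes about, which are no part of the job. What is shaped like the rail but brown is not meant.

How it is judged:
By the outcome, as a careful person would: the job done as asked, in the order asked, and still so for the second after the job is handed in, with the robot touching nothing.
It also fails if it takes over 61 s, if anything falls off the work surface, if the arm or the gripper's body presses on something with over 40 N, if the wrist force passes 120 N, or if a joint passes its speed limit or range.

## Robot

A 6-joint arm with a two-finger parallel gripper is mounted at the origin on the work surface. World frame = base frame: x ahead of the robot, y to its left, z up, the work surface at z = 0. Lengths are in m, angles in rad, forces in N, time in s.
With the tool pointing down it reaches from about 0.275 to 0.85 m from the base axis. Payload 19 kg.
Tool frame: the origin (TCP) lies midway between the tips of the shut fingers; the grasp point (between the pads) lies 19 mm behind it; z points along the fingers, y is the direction in which the jaws open and shut (so a half turn about z gives the same grasp; the last joint's range is limited). The gripper opens to 85 mm and grips with 20 to 120 N. Pads are 22 mm wide; open, the fingers measure 114 mm over their backs; the gripper's body (76 mm by 85 mm) begins 54 mm behind the grasp point. The pads swing forward as they close: fully open they stand 13 mm farther back than shut.
Start: joints at [1.2, 0.15, 1.437, -0, 1.554, -0.134], TCP at [0.135, 0.559, 0.231] pointing down, gripper open.
Joint ranges: [-2.8, 2.8], [-0.68, 2.1], [0.12, 2.68], [-1.39, 4.53], [0.16, 2.79], [-2.81, 2.81]. Speed limits (rad/s): [1.89, 1.89, 2.22, 3.01, 3.01, 3.01].

## Interface

Orientations are given as a unit quaternion [w, x, y, z].
In Python, from plant import monitor, grab_frame, calibration, arm gives the robot as it stands.
- The arm moves only by the shell command python3 -m creep 'ROWS'. ROWS is JSON, a list that holds one entry, the list of rows, each a list of 7 numbers: the shift along the tool's x, y, z in mm, then the turn, a rotation vector about the tool's x, y, z in rad, then the closure, from 0 (fully open) to 1 (shut). In form: [[[dx, dy, dz, ax, ay, az, hand], ...]]. A call has exactly 10 rows; each row is the pose to reach, as a shift and turn from the pose commanded when the call began, along the tool's axes at that moment; what a row does not reach only later rows make up. A row lasts 1/10 s, in which the tool goes at most 50 mm and 8.59 degrees, less where a joint would pass 70% of its speed; a pose out of reach is approached as far as the arm can. A call with a gripper value outside its range is refused whole. The fingers move at their own pace and stop on an object; the grip force is fixed at half the most. Time passes only in rows, so rows that repeat a pose let the fingers close, or fill a call up. It gives the time, the measured TCP pose, the force and the opening at its end, in the units of the state.
- monitor.state(): the state, without advancing time (a new reading comes with each control period).
- grab_frame(name): name is "scene" or "top" or "wrist"; returns the picture (420x560x3 uint8, blue, green, red); there is no depth.
- calibration(name): a dict with "vfov" (degrees; the focal length in pixels is half the picture's height over the tangent of half this angle, whatever the lens; pixels are square), "cx", "cy" (the principal point, pixels), "origin" and "attitude" of the camera in the world. Camera axes: x right, y up, looking along -z (the intrinsics and any distortion apply to the point x, -y, -z); pixel columns grow to the right and rows downward; lengths in m; the calibration is good to about 2 mm. The wrist camera is an equidistant fisheye: a pixel r from the principal point sees the ray r / f radians off the axis. A picture is of the moment at which its call begins: read the wrist's pose just before it. calibration takes no time and is no camera call; for the wrist camera it gives the pose at the moment of the call.
- arm.job_done(): hands the job in, once; it reports no verdict.
The state is a dict: "t": time; "joint_positions": joint angles; "qd": joint speeds; "effort": joint torques, N m; "position": TCP position; "tool_rot": TCP orientation; "ft_force": force on the tool from outside, world axes, zero at the start; "torque": the same for the moment, N m; "finger_gap": finger opening in m.
Only numpy, scipy, OpenCV 4.12 (cv2) and the standard library are available. Lean on these libraries where they do the work, as an engineer would, in place of code of your own. Each camera call takes 0.05 s, during which the arm holds its last target. There are 200 camera calls.

## Working session

There is one attempt and no reset: what is moved stays moved. The work goes in short steps, Python scripts to look and compute and a shell command to move; the robot and the scene stay as the last step left them, time stands still between calls to the robot, and variables do not carry over. Pictures are saved under pics/ and viewed, about 8 in all and at most 12, crops included, and the job is handed in when it is done.

```bash
ls; mkdir -p pics
cat > h.py <<'E'
import numpy as np, cv2
from scipy.spatial.transform import Rotation as R
from plant import monitor, grab_frame, calibration, arm
def rot(c):
    a=np.array(c["attitude"],float)
    return a if a.shape==(3,3) else R.from_quat(a,scalar_first=True).as_matrix()
def ray(c,u,v,fish=False):
    f=210/np.tan(np.radians(c["vfov"])/2)
    x,y=(u-c["cx"])/f,(v-c["cy"])/f
    if fish:
        r=np.hypot(x,y); d=np.array([np.sin(r)*x/max(r,1e-9),-np.sin(r)*y/max(r,1e-9),-np.cos(r)])
    else: d=np.array([x,-y,-1.])
    return np.array(c["origin"]),rot(c)@d
def onz(c,u,v,z,fish=False):
    o,d=ray(c,u,v,fish); return o+d*(z-o[2])/d[2]
def proj(c,p,fish=False):
    f=210/np.tan(np.radians(c["vfov"])/2)
    q=rot(c).T@(np.array(p)-np.array(c["origin"])); x,y,z=q[0],-q[1],-q[2]
    n=np.hypot(x,y); s=(np.arctan2(n,z)/max(n,1e-9)) if fish else 1/z
    return c["cx"]+f*x*s,c["cy"]+f*y*s
def tri(c1,p1,c2,p2,f1=False,f2=False):
    o1,d1=ray(c1,*p1,f1);o2,d2=ray(c2,*p2,f2)
    s=np.linalg.lstsq(np.stack([d1,-d2],1),o2-o1,rcond=None)[0]
    a,b=o1+s[0]*d1,o2+s[1]*d2
    return (a+b)/2,np.linalg.norm(a-b)
E
python3 - <<'E'
from h import *
import json
print(calibration("scene"),calibration("top"),calibration("wrist"))
for n in("scene","top","wrist"):
    cv2.imwrite(f"pics/{n}0.png",grab_frame(n))
a=cv2.imread("pics/scene0.png");b=cv2.imread("pics/top0.png")
print(monitor.state())
E
```

```text
pics
{'vfov': 47.640801902601524, 'cx': 278.92584130556105, 'cy': 203.77351257608518, 'origin': array([1.41107526, 0.33758844, 1.18839329]), 'attitude': array([0.5351898 , 0.21043568, 0.29066412, 0.76472418])} {'vfov': 47.373038330152966, 'cx': 281.09711136371374, 'cy': 212.1306024651635, 'origin': array([0.27486881, 0.01257941, 1.28509978]), 'attitude': array([ 0.72018392,  0.08068686, -0.07795432, -0.68465165])} {'vfov': 65.70646984690485, 'cx': 280.1903679080389, 'cy': 205.65847531554235, 'origin': array([0.06329315, 0.5754653 , 0.37215491]), 'attitude': array([ 0.7773646 , -0.11420874, -0.08972701,  0.61205368])}
{'t': 0.15, 'joint_positions': array([ 1.20002721e+00,  1.50867793e-01,  1.43785621e+00, -8.87360301e-06,
        1.55378840e+00, -1.33989100e-01]), 'qd': array([-0.00081762,  0.00012532, -0.00095973,  0.00090349,  0.00016381,
        0.0011392 ]), 'effort': array([ 5.10540543e-03, -7.13368893e+01, -5.71049988e+01,  4.14096303e-05,
        6.98764256e-03,  4.41993024e-06]), 'position': array([0.13482888, 0.55878044, 0.23082982]), 'tool_rot': array([-1.10539335e-04,  1.18113552e-01,  9.92999989e-01, -4.46415459e-04]), 'ft_force': array([ 0.45058177, -0.18913258, -0.27567363]), 'torque': array([-0.04899546,  0.00349729, -0.00260883]), 'finger_gap': 0.08565302158088163}
```

View pics/scene0.png

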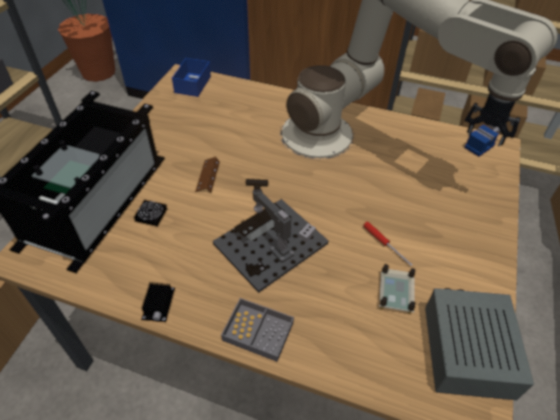

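View pics/top0.png

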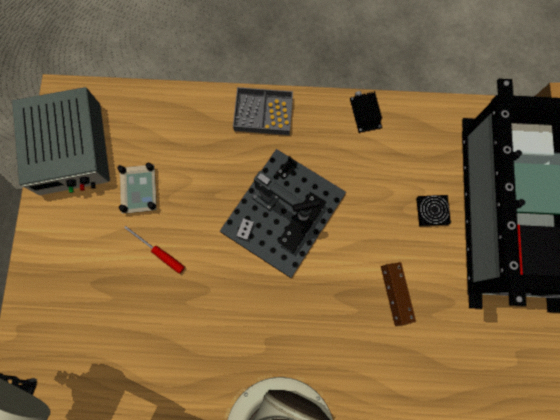

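The scene shows the plate with the clamp at about (270,240), and the top view shows it at (285,213). The brown look-alike rail is at (208,175) in the scene view and (398,294) in the top view, and it isn't the one meant. I'll enlarge the clamp in both views.

Run:
```python
from h import *
a=cv2.imread("pics/scene0.png")[165:295,205:335];b=cv2.imread("pics/top0.png")[145:285,215:355]
f=lambda x:cv2.convertScaleAbs(cv2.resize(x,(400,400),interpolation=cv2.INTER_CUBIC),alpha=1.8,beta=10)
cv2.imwrite("pics/zoom.png",np.hstack([f(a),f(b)]))
```

```text
(no output)
```

View pics/zoom.png

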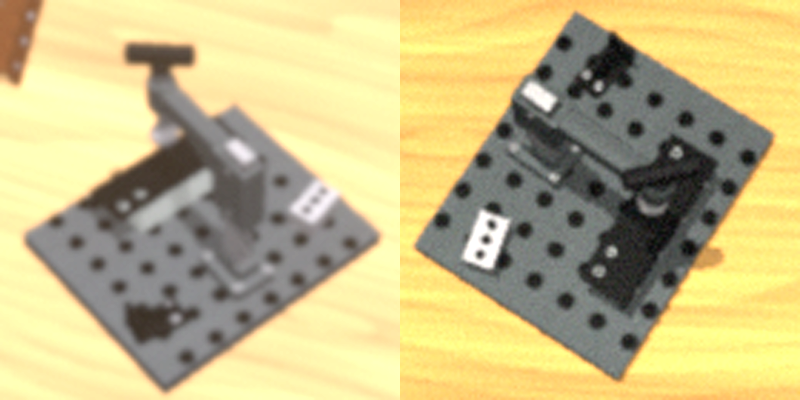

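In the zoom, the bar top is at top (264,179) and scene (283,214). The T-handle is at top (308,206) and scene (257,182). The black rail lies under the spindle on the aluminium riser, and it is the only black one on the riser. Next I'll triangulate these points.

Run:
```python
from h import *
s,t=calibration("scene"),calibration("top")
B=(215+139/2.857,145+96/2.857); Bs=(205+241/3.077,165+150/3.077)
H=(215+267/2.857,145+175/2.857); Hs=(205+160/3.077,165+54/3.077)
print("bar",tri(t,B,s,Bs),onz(t,*B,.203),onz(s,*Bs,.203))
h=tri(t,H,s,Hs);print("handle",h)
d=onz(t,*H,h[0][2])-onz(t,*B,.203);print("arm",np.linalg.norm(d[:2]),np.degrees(np.arctan2(d[1],d[0])))
# handle ends
for p in((228,181),(305,169)): print(onz(t,215+p[0]/2.857,145+p[1]/2.857,h[0][2]))
# rail outline corners in zoom (top), z .07
for p in((181,285),(231,310),(271,137),(318,158)): print("rail",onz(t,215+p[0]/2.857,145+p[1]/2.857,.068))
st=monitor.state();r=R.from_quat(st["tool_rot"],scalar_first=True);print(r.as_matrix().round(3))
w=calibration("wrist");print(r.inv().apply(w["origin"]-st["position"]),(r.as_matrix().T@rot(w)).round(3))
```

```text
bar (array([0.60099238, 0.06915856, 0.20218869]), np.float64(0.0018422808687303149)) [0.60101149 0.06823362 0.203     ] [0.60143032 0.0702719  0.203     ]
handle (array([ 0.53368481, -0.03624883,  0.22303037]), np.float64(0.005256164399979229))
arm 0.12599639284283282 -121.86877797846276
[ 0.5279845  -0.00786605  0.22303037]
[ 0.54096559 -0.06894062  0.22303037]
rail [0.46680575 0.02712027 0.068     ]
rail [ 0.44649537 -0.01875202  0.068     ]
rail [ 0.60857052 -0.04859173  0.068     ]
rail [ 0.59081229 -0.09243695  0.068     ]
[[-0.972  0.235 -0.   ]
 [ 0.235  0.972 -0.001]
 [ 0.    -0.001 -1.   ]]
[ 0.07346672 -0.00067011 -0.14145997] [[-0.     0.958  0.288]
 [ 1.     0.    -0.001]
 [-0.001  0.288 -0.958]]
```

```bash
python3 -m creep '[[[-5,-5,-10,0,0,0.03,1],[-25,-20,-30,0,0,0.1,1],[-55,-40,-50,0,0,0.2,1],[-90,-65,-70,0,0,0.32,1],[-130,-93,-85,0,0,0.45,1],[-170,-122,-90,0,0,0.58,1],[-210,-150,-90,0,0,0.71,1],[-250,-180,-90,0,0,0.84,1],[-285,-205,-90,0,0,0.97,1],[-320,-230,-90,0,0,1.1,1]]]'
python3 - <<'E'
from h import *
st=monitor.state();r=R.from_quat(st["tool_rot"],scalar_first=True)
g=np.array([.5825,.0393,.33]);x=r.as_matrix()[:,0]
print(r.inv().apply(g-st["position"])*1e3,np.radians(58)-np.arctan2(x[1],x[0]),st["joint_positions"],st["qd"].round(2))
E
```

```text
t: 1.15
position: [0.3928, 0.2581, 0.3222]
tool_rot: [0.0, 0.623, 0.783, 0.0]
ft_force: [0.1, 0.6, -0.1]
finger_gap: -0.0002
[-255.86172869  135.72373838   -7.65811581] -0.7851051141400931 [ 4.17384039e-01 -8.60605098e-02  1.50022227e+00 -1.46673083e-04
  1.72645738e+00  1.90761497e-01] [-0.89  0.09 -0.08  0.   -0.01  0.4 ]
```

```bash
python3 -m creep '[[[-35,20,0,0,0,0.11,1],[-75,41,-2,0,0,0.24,1],[-115,62,-4,0,0,0.37,1],[-155,83,-6,0,0,0.5,1],[-190,102,-8,0,0,0.62,1],[-220,118,-8,0,0,0.71,1],[-242,129,-8,0,0,0.76,1],[-256,136,-8,0,0,0.785,1],[-256,136,-8,0,0,0.785,1],[-256,136,-8,0,0,0.785,1]]]'
python3 - <<'E'
from h import *
np.save("pics/w1.npy",calibration("wrist"),allow_pickle=True)
im=grab_frame("wrist");cv2.imwrite("pics/w1.png",im)
cv2.imwrite("pics/w1b.png",cv2.convertScaleAbs(cv2.resize(im,(800,600),interpolation=cv2.INTER_CUBIC),alpha=1.8,beta=10))
st=monitor.state();print(st["position"],st["ft_force"],st["torque"],st["joint_positions"])
E
```

```text
t: 2.15
position: [0.5833, 0.0431, 0.3296]
tool_rot: [-0.0, 0.873, 0.488, -0.0]
ft_force: [-0.1, 0.4, 0.6]
finger_gap: 0.0002
[0.58310456 0.0434972  0.3297483 ] [ 0.71998588 -0.48656382 -0.39662714] [0.03594616 0.01049801 0.02915585] [-5.73430893e-02  1.58584032e-01  1.23226580e+00  1.39942914e-04
  1.75051087e+00  4.92436759e-01]
```

View pics/w1b.png

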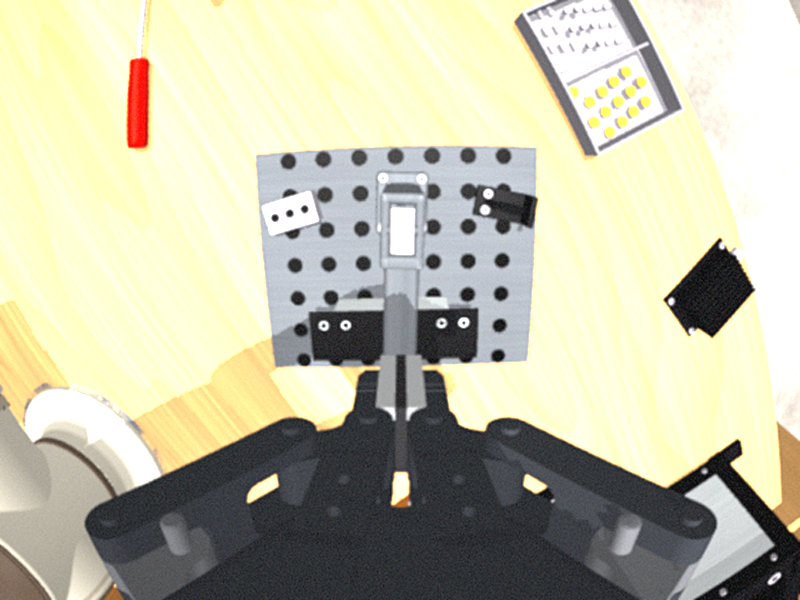

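The wrist picture shows the bar's bright top at about (402,231), with the arm running straight down the image to (400,350). The rail is at (310–478, 310–362), and the bracket (505,205) and white block (290,213) are clear of the path.

Run:
```python
from h import *
im=cv2.imread("pics/w1.png");c=np.load("pics/w1.npy",allow_pickle=True).item()
g=(im.min(2)>150).astype(np.uint8); m=np.zeros_like(g); m[130:190,262:300]=g[130:190,262:300]
p=cv2.findNonZero(m);(u,v),wh,an=cv2.minAreaRect(p);print(u,v,wh,an)
b=onz(c,u,v,.203,True);print("bar",b)
for q in((390,205),(415,205),(390,256),(415,256)): print(onz(c,q[0]*.7,q[1]*.7,.203,True))
for q in((386,270),(420,270),(384,350),(419,350)): print("arm",onz(c,q[0]*.7,q[1]*.7,.19,True))
for q in((310,312),(478,308),(313,361),(477,359)): print("rail",onz(c,q[0]*.7,q[1]*.7,.068,True))
P=[onz(c,q[0]*.7,q[1]*.7,.02,True) for q in((258,156),(535,149),(275,366),(526,359))];print("plate",P)
np.save("bar.npy",b)
```

```text
277.0 161.5 (31.0, 24.0) 90.0
bar [0.5969046  0.07067399 0.203     ]
[0.60201501 0.0852461  0.203     ]
[0.61430344 0.07771478 0.203     ]
[0.58611315 0.05959306 0.203     ]
[0.59867476 0.0518896  0.203     ]
arm [0.57758027 0.05112514 0.19      ]
arm [0.59563195 0.04005391 0.19      ]
arm [0.54769879 0.00595032 0.19      ]
arm [ 0.56735594 -0.00611399  0.19      ]
rail [0.47716038 0.03098908 0.068     ]
rail [ 0.61186034 -0.04700036  0.068     ]
rail [ 0.45057598 -0.01148755  0.068     ]
rail [ 0.58650402 -0.09213979  0.068     ]
plate [array([0.50492107, 0.18429836, 0.02      ]), array([0.74068681, 0.04723966, 0.02      ]), array([ 0.38937287, -0.00865933,  0.02      ]), array([ 0.62856296, -0.14538554,  0.02      ])]
```

```bash
python3 -m creep '[[[-1,0,5,0,0,0,1],[-2,0,17,0,0,0,1],[-3,0,34,0,0,0,1],[-3,0,54,0,0,0,1],[-3,0,74,0,0,0,1],[-3,0,92,0,0,0,1],[-3,0,106,0,0,0,1],[-3,0,115,0,0,0,1],[-3,0,120,0,0,0,1],[-3,0,122,0,0,0,1]]]'
python3 -m creep '[[[0,0,3,0,0,0,1],[0,0,6,0,0,0,1],[0,0,9,0,0,0,1],[0,0,12,0,0,0,1],[0,0,15,0,0,0,1],[0,0,18,0,0,0,1],[0,0,20,0,0,0,1],[0,0,22,0,0,0,1],[0,0,24,0,0,0,1],[0,0,24,0,0,0,1]]]'
python3 - <<'E'
from h import *
s=calibration("scene")
im=grab_frame("scene");cv2.imwrite("pics/s2.png",im)
st=monitor.state();print(st["position"],st["ft_force"],st["torque"])
p=st["position"]-[.6005,.0688,0];print(p@[-.536,-.844,0],p@[.844,-.536,0])
E
```

```text
t: 3.2
position: [0.5821, 0.0403, 0.2072]
tool_rot: [0.0, 0.873, 0.488, -0.0]
ft_force: [-0.0, -0.1, -0.6]
finger_gap: 0.0001
t: 4.2
position: [0.5821, 0.0403, 0.1831]
tool_rot: [-0.0, 0.873, 0.488, -0.0]
ft_force: [0.2, -0.0, -0.1]
finger_gap: 0.0001
[0.58201453 0.04024126 0.1830554 ] [-0.14586433  0.36008793 -0.07701866] [ 0.00207394 -0.0366916  -0.02059974]
0.03401178594493563 -0.0002942534429390019
```

```bash
python3 -m creep '[[[0,0,1,0,0,0,1],[0,0,2,0,0,0,1],[0,0,3,0,0,0,1],[0,0,4,0,0,0,1],[0,0,5,0,0,0,1],[0,0,6,0,0,0,1],[0,0,7,0,0,0,1],[0,0,8,0,0,0,1],[0,0,9,0,0,0,1],[0,0,10,0,0,0,1]]]'
python3 - <<'E'
from h import *
print(monitor.state()["torque"])
cv2.imwrite("pics/s3.png",grab_frame("wrist"))
a=cv2.imread("pics/s3.png");cv2.imwrite("pics/s3b.png",cv2.convertScaleAbs(cv2.resize(a,(800,600)),alpha=1.5))
E
```

```text
t: 5.25
position: [0.5821, 0.0402, 0.1732]
tool_rot: [0.0, 0.873, 0.488, -0.0]
ft_force: [-0.9, -1.0, 2.4]
finger_gap: -0.0001
[-0.08727096  0.12938633 -0.01854721]
```

```bash
python3 -m creep '[[[0,0,1,0,0,0,1],[0,0,2,0,0,0,1],[0,0,3,0,0,0,1],[0,0,4,0,0,0,1],[0,0,5,0,0,0,1],[0,0,6,0,0,0,1],[0,0,7,0,0,0,1],[0,0,8,0,0,0,1],[0,0,9,0,0,0,1],[0,0,10,0,0,0,1]]]'
python3 - <<'E'
from h import *
print(monitor.state()["torque"])
cv2.imwrite("pics/s4.png",grab_frame("scene"))
f=lambda n:cv2.convertScaleAbs(cv2.resize(cv2.imread(n)[165:295,205:335],(400,400),interpolation=cv2.INTER_CUBIC),alpha=1.8,beta=10)
cv2.imwrite("pics/s4b.png",np.hstack([f("pics/s2.png"),f("pics/s4.png")]))
E
```

```text
t: 6.3
position: [0.5821, 0.0402, 0.1632]
tool_rot: [0.0, 0.873, 0.488, -0.0]
ft_force: [-0.8, -0.3, 2.6]
finger_gap: -0.0003
[-0.10754341  0.13384078  0.0390607 ]
```

View pics/s4b.png

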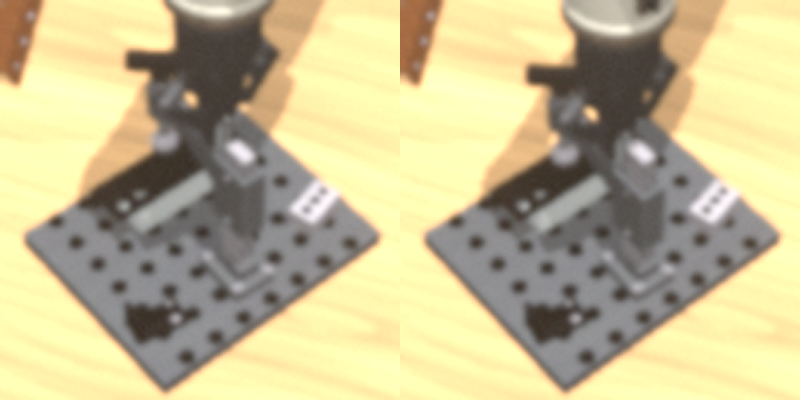

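The arm is sliding: the handle in the crop has dropped from (150,62) to (545−400,75) with about 3 N of push, and the rail hasn't moved.

```bash
python3 -m creep '[[[0,0,1,0,0,0,1],[0,0,2,0,0,0,1],[0,0,3,0,0,0,1],[0,0,4,0,0,0,1],[0,0,5,0,0,0,1],[0,0,6,0,0,0,1],[0,0,7,0,0,0,1],[0,0,8,0,0,0,1],[0,0,8,0,0,0,1],[0,0,8,0,0,0,1]]]'
```

```text
t: 7.35
position: [0.5821, 0.0402, 0.1552]
tool_rot: [-0.0, 0.873, 0.488, -0.0]
ft_force: [0.4, -1.0, 0.6]
finger_gap: 0.0
```

```bash
python3 -m creep '[[[0,0,1,0,0,0,1],[0,0,1,0,0,0,1],[0,0,2,0,0,0,1],[0,0,2,0,0,0,1],[0,0,3,0,0,0,1],[0,0,3,0,0,0,1],[0,0,4,0,0,0,1],[0,0,4,0,0,0,1],[0,0,5,0,0,0,1],[0,0,5,0,0,0,1]]]'
```

```text
t: 8.35
position: [0.5821, 0.0402, 0.1502]
tool_rot: [0.0, 0.873, 0.488, -0.0]
ft_force: [-0.4, -0.7, 1.4]
finger_gap: 0.0001
```

```bash
python3 -m creep '[[[0,0,1,0,0,0,1],[0,0,1,0,0,0,1],[0,0,2,0,0,0,1],[0,0,2,0,0,0,1],[0,0,2,0,0,0,1],[0,0,3,0,0,0,1],[0,0,3,0,0,0,1],[0,0,3,0,0,0,1],[0,0,4,0,0,0,1],[0,0,4,0,0,0,1]]]'
```

```text
t: 9.35
position: [0.5821, 0.0402, 0.1462]
tool_rot: [0.0, 0.873, 0.488, -0.0]
ft_force: [-0.5, 0.1, 1.6]
finger_gap: 0.0004
```

```bash
python3 - <<'E'
from h import *
print(monitor.state()["ft_force"])
cv2.imwrite("pics/s5.png",grab_frame("scene"))
E
python3 -m creep '[[[0,0,0.5,0,0,0,1],[0,0,1,0,0,0,1],[0,0,1,0,0,0,1],[0,0,1.5,0,0,0,1],[0,0,1.5,0,0,0,1],[0,0,2,0,0,0,1],[0,0,2,0,0,0,1],[0,0,2.5,0,0,0,1],[0,0,2.5,0,0,0,1],[0,0,3,0,0,0,1]]]'
```

```text
[-0.51377188  0.07663427  1.633557  ]
t: 10.4
position: [0.5821, 0.0402, 0.1433]
tool_rot: [0.0, 0.873, 0.488, -0.0]
ft_force: [-0.7, -0.1, 3.2]
finger_gap: -0.0003
```

```bash
python3 -m creep '[[[0,0,0.5,0,0,0,1],[0,0,0.5,0,0,0,1],[0,0,1,0,0,0,1],[0,0,1,0,0,0,1],[0,0,1.5,0,0,0,1],[0,0,1.5,0,0,0,1],[0,0,2,0,0,0,1],[0,0,2,0,0,0,1],[0,0,2,0,0,0,1],[0,0,2,0,0,0,1]]]'
```

```text
t: 11.4
position: [0.5821, 0.0402, 0.1413]
tool_rot: [0.0, 0.873, 0.488, -0.0]
ft_force: [1.1, 1.6, -0.0]
finger_gap: -0.0
```

```bash
python3 -m creep '[[[0,0,0.3,0,0,0,1],[0,0,0.6,0,0,0,1],[0,0,0.9,0,0,0,1],[0,0,1.2,0,0,0,1],[0,0,1.5,0,0,0,1],[0,0,1.5,0,0,0,1],[0,0,1.5,0,0,0,1],[0,0,1.5,0,0,0,1],[0,0,1.5,0,0,0,1],[0,0,1.5,0,0,0,1]]]'
```

```text
t: 12.4
position: [0.5822, 0.0403, 0.1401]
tool_rot: [0.0, 0.873, 0.488, 0.0]
ft_force: [0.2, 2.7, 4.9]
finger_gap: -0.0003
```

```bash
python3 -m creep '[[[0,0,0.3,0,0,0,1],[0,0,0.5,0,0,0,1],[0,0,0.7,0,0,0,1],[0,0,1,0,0,0,1],[0,0,1,0,0,0,1],[0,0,1,0,0,0,1],[0,0,1,0,0,0,1],[0,0,1,0,0,0,1],[0,0,1,0,0,0,1],[0,0,1,0,0,0,1]]]'
```

```text
t: 13.4
position: [0.5824, 0.0402, 0.1399]
tool_rot: [0.0, 0.873, 0.488, 0.001]
ft_force: [-2.7, 1.1, 14.7]
finger_gap: 0.0003
```

Run:
```python
from h import *
cv2.imwrite("pics/s6.png",grab_frame("scene"))
f=lambda n:cv2.convertScaleAbs(cv2.resize(cv2.imread(n)[165:295,205:335],(400,400),interpolation=cv2.INTER_CUBIC),alpha=2.2,beta=15)
cv2.imwrite("pics/s6b.png",np.hstack([f("pics/s5.png"),f("pics/s6.png")]))
print(monitor.state()["ft_force"])
```

```text
[-4.29442496  1.73466356 14.29446081]
```

View pics/s6b.png

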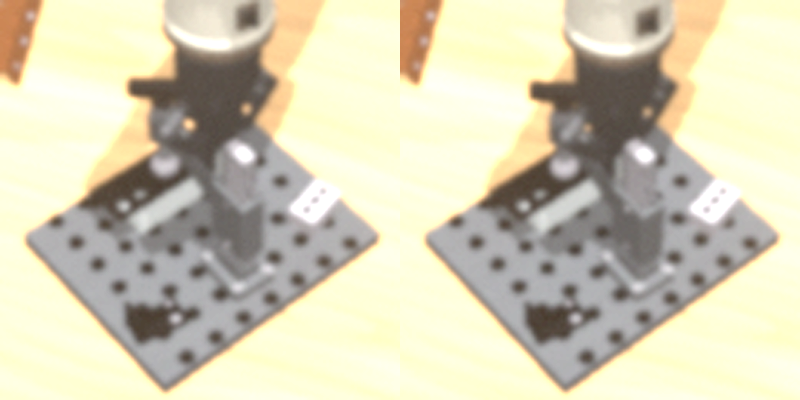

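The foot now sits on the rail in both halves, at about (165,165). The rail edges and screws haven't shifted, and the push has reached 14 N and is stiffening. I'll push to about 28 N to seat it.

```bash
python3 -m creep '[[[0,0,0.2,0,0,0,1],[0,0,0.4,0,0,0,1],[0,0,0.6,0,0,0,1],[0,0,0.8,0,0,0,1],[0,0,0.9,0,0,0,1],[0,0,1,0,0,0,1],[0,0,1,0,0,0,1],[0,0,1,0,0,0,1],[0,0,1,0,0,0,1],[0,0,1,0,0,0,1]]]'
```

```text
t: 14.45
position: [0.5825, 0.0402, 0.1397]
tool_rot: [0.001, 0.873, 0.488, 0.001]
ft_force: [-6.6, 1.7, 23.0]
finger_gap: 0.0001
```

```bash
python3 -m creep '[[[0,0,0.1,0,0,0,1],[0,0,0.2,0,0,0,1],[0,0,0.3,0,0,0,1],[0,0,0.4,0,0,0,1],[0,0,0.5,0,0,0,1],[0,0,0.5,0,0,0,1],[0,0,0.5,0,0,0,1],[0,0,0.5,0,0,0,1],[0,0,0.5,0,0,0,1],[0,0,0.5,0,0,0,1]]]'
```

```text
t: 15.45
position: [0.5825, 0.0402, 0.1396]
tool_rot: [0.001, 0.873, 0.488, 0.001]
ft_force: [-8.8, 1.2, 28.1]
finger_gap: 0.0003
```

```bash
python3 -m creep '[[[0,0,-4,0,0,0,1],[0,0,-15,0,0,0,1],[0,0,-35,0,0,0,1],[0,0,-60,0,0,0,1],[2,0,-90,0,0,0,1],[15,0,-120,0,0,0,1],[35,0,-145,0,0,0,0.5],[58,0,-158,0,0,0,0.5],[72,0,-160,0,0,0,0.5],[75,0,-160,0,0,0,0.5]]]'
python3 - <<'E'
from h import *
np.save("pics/w2.npy",calibration("wrist"),allow_pickle=True)
im=grab_frame("wrist");cv2.imwrite("pics/w2.png",im)
cv2.imwrite("pics/top2.png",grab_frame("top"));cv2.imwrite("pics/sc2.png",grab_frame("scene"))
cv2.imwrite("pics/w2b.png",cv2.convertScaleAbs(cv2.resize(im[100:310,140:420],(800,600),interpolation=cv2.INTER_CUBIC),alpha=2,beta=10))
st=monitor.state();print(st["position"],st["ft_force"],st["torque"],st["joint_positions"])
E
```

```text
t: 16.45
position: [0.6217, 0.1051, 0.2966]
tool_rot: [-0.0, 0.872, 0.489, -0.0]
ft_force: [-0.4, -0.9, -0.5]
finger_gap: 0.043
[0.62093152 0.10370068 0.2960614 ] [ 0.49901752 -0.23213758  0.20800888] [-0.02629443 -0.00286599 -0.04155834] [ 4.33694702e-02  2.56035634e-01  1.18260847e+00 -3.68768080e-04
  1.70494835e+00  5.94294478e-01]
```

View pics/w2b.png

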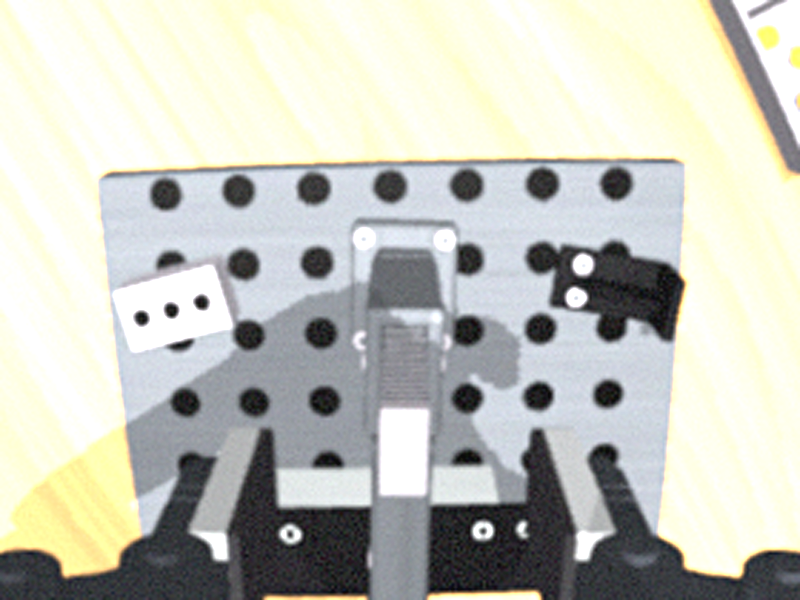

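The crop shows the bar top at about (403,450) px, the sleeve lowered, and the bracket and white block undisturbed, but the handle isn't in it. I'll make one composite of the handle from the other parts of the pictures.

Run:
```python
from h import *
c=np.load("pics/w2.npy",allow_pickle=True).item();s,t=calibration("scene"),calibration("top")
h=[.536,-.0325,.175]
print(proj(c,h,True),proj(s,h),proj(t,h))
f=lambda x,n:cv2.convertScaleAbs(cv2.resize(x,(n,400),interpolation=cv2.INTER_CUBIC),alpha=2.2,beta=15)
def crop(n,p,k): 
    u,v=map(int,p);return cv2.imread(n)[max(v-k,0):v+k,u-k:u+k]
cv2.imwrite("pics/c2.png",np.hstack([f(cv2.imread("pics/top2.png")[160:260,240:340],400),f(cv2.imread("pics/sc2.png")[150:250,210:310],400)]))
cv2.imwrite("pics/c2w.png",cv2.imread("pics/w2.png")[300:420,180:380])
```

```text
(np.float64(279.259104032992), np.float64(347.7514156069438)) (np.float64(257.3955595403676), np.float64(194.8553964377677)) (np.float64(304.6874032663554), np.float64(210.24545001655787))
```

View pics/c2.png

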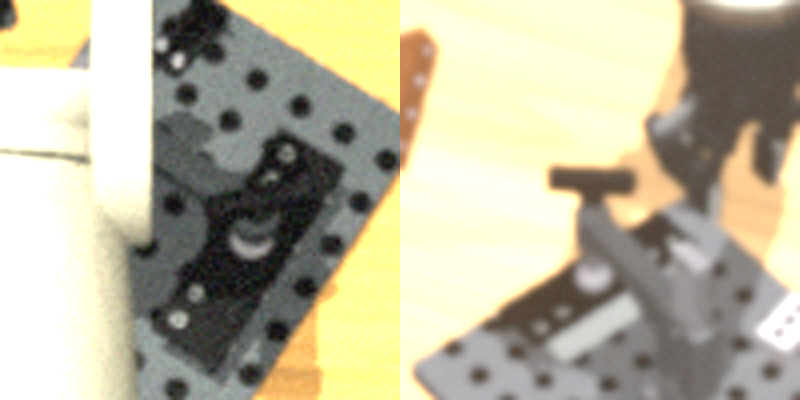

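In the scene crop the handle centre is at (258.2,195.0) px, with ends at (247.8,194.5) and (268.5,195.0). That agrees with the prediction of (257.4,194.9) for z=0.175. The arm blocks the top view.

Run:
```python
from h import *
s=calibration("scene")
a,b,m=[onz(s,*p,.175) for p in((247.75,194.5),(268.5,195),(258.2,195))]
d=b-a;print(a,b,m,np.linalg.norm(d),np.degrees(np.arctan2(d[1],d[0])))
st=monitor.state();r=R.from_quat(st["tool_rot"],scalar_first=True);x=r.as_matrix()[:,0];print(r.inv().apply(np.array([.536,-.0325,.26])-st["position"])*1e3,np.degrees(np.arctan2(x[1],x[0])))
```

```text
[ 0.54446839 -0.05939255  0.175     ] [ 0.52527034 -0.00193798  0.175     ] [ 0.53572149 -0.03009004  0.175     ] 0.06057715722294092 108.47669645146341
[-160.45668227   -1.00697769   36.29120103] 58.43157636277685
```

```bash
python3 -m creep '[[[-5,0,0,0,0,-0.05,0.45],[-22,0,0,0,0,-0.15,0.45],[-46,0,2,0,0,-0.27,0.45],[-74,-1,10,0,0,-0.4,0.45],[-102,-1,25,0,0,-0.53,0.45],[-126,-1,42,0,0,-0.65,0.45],[-145,-2,60,0,0,-0.75,0.45],[-156,-2,74,0,0,-0.81,0.45],[-160,-2,82,0,0,-0.83,0.45],[-160,-2,82,0,0,-0.83,0.45]]]'
python3 - <<'E'
from h import *
c=calibration("wrist")
im=grab_frame("wrist");cv2.imwrite("pics/w3.png",im)
print(proj(c,[.536,-.0325,.185],True))
cv2.imwrite("pics/w3b.png",cv2.convertScaleAbs(cv2.resize(im[210:420,140:420],(800,600),interpolation=cv2.INTER_CUBIC),alpha=2.5,beta=20))
st=monitor.state();print(st["position"],st["ft_force"],st["torque"],st["joint_positions"])
E
```

```text
t: 17.6
position: [0.5351, -0.0317, 0.2144]
tool_rot: [-0.001, 0.603, 0.798, -0.0]
ft_force: [0.1, -0.3, 1.0]
finger_gap: 0.0466
(np.float64(282.2085622661636), np.float64(243.74485956543236))
[ 0.53569158 -0.03128302  0.21525528] [ 0.89614581  0.41620228 -0.21214468] [-0.01512049  0.06224745  0.07473822] [-2.01916222e-01  7.67109760e-02  1.55148703e+00 -5.01459346e-05
  1.51384147e+00 -4.78792279e-01]
```

View pics/w3b.png

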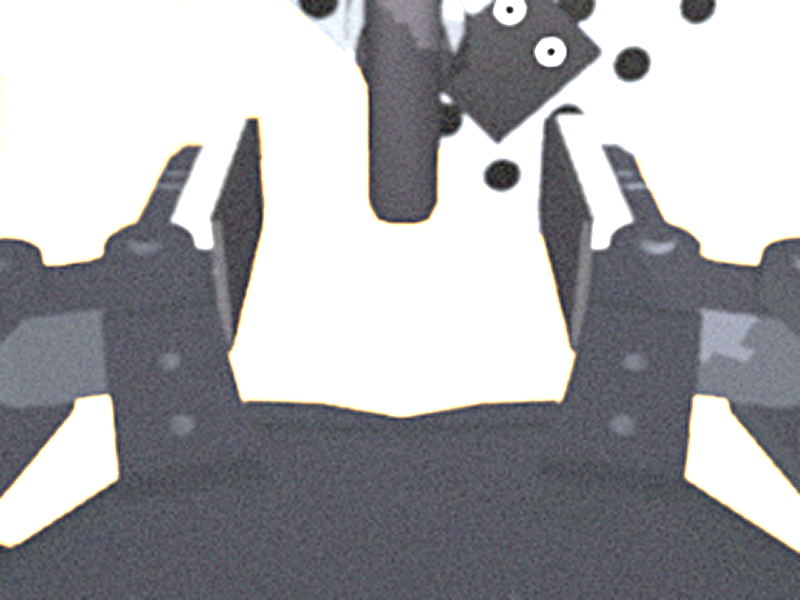

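The handle lies straight up the image and centred between the fingers: edges at 370 and 437, finger midpoint about 402, near end at (403,220). I'll check where the end falls along the grip, then descend.

```bash
python3 - <<'E'
from h import *
c=calibration("wrist");st=monitor.state();r=R.from_quat(st["tool_rot"],scalar_first=True)
for z in(.185,.175): 
  for q in((403,220),(370,150),(439,150)): print(z,r.inv().apply(onz(c,140+q[0]*.35,210+q[1]*.35,z,True)-st["position"])*1e3)
E
python3 -m creep '[[[0,0,3,0,0,0,0.45],[0,0,9,0,0,0,0.45],[0,0,17,0,0,0,0.45],[0,0,26,0,0,0,0.45],[0,0,34,0,0,0,0.45],[0,0,41,0,0,0,0.45],[0,0,45,0,0,0,0.45],[0,0,47,0,0,0,0.45],[0,0,48,0,0,0,0.45],[0,0,48,0,0,0,0.45]]]'
```

```text
0.185 [-30.39763049   0.05085534  30.25035102]
0.185 [-13.53632091  -6.75879999  30.25593038]
0.185 [-13.5443513    7.44758297  30.2499675 ]
0.175 [-36.40705594   0.08218264  40.24936884]
0.175 [-18.56380904  -7.12404063  40.25527313]
0.175 [-18.57230709   7.90966702  40.24896299]
t: 18.65
position: [0.536, -0.0312, 0.1674]
tool_rot: [0.0, 0.602, 0.799, -0.0]
ft_force: [0.1, -0.9, 0.8]
finger_gap: 0.0471
```

```bash
python3 -m creep '[[[0,0,0,0,0,0,0.7],[0,0,0,0,0,0,0.85],[0,0,0,0,0,0,1],[0,0,0,0,0,0,1],[0,0,0,0,0,0,1],[0,0,0,0,0,0,1],[0,0,0,0,0,0,1],[0,0,0,0,0,0,1],[0,0,0,0,0,0,1],[0,0,0,0,0,0,1]]]'
python3 - <<'E'
from h import *
st=monitor.state();print(st["position"],st["ft_force"],st["torque"],st["finger_gap"])
E
```

```text
t: 19.65
position: [0.5358, -0.0313, 0.1677]
tool_rot: [0.0, 0.602, 0.799, -0.0]
ft_force: [-3.3, -1.5, 4.8]
finger_gap: 0.0147
[ 0.5358084  -0.03127539  0.16773937] [-3.29392776 -1.46289664  4.80123061] [-0.15849047  0.73630911  0.03563751] 0.014682735331193537
```

```bash
cat > t.py <<'E'
from h import *
a=[]
for i in range(1): st=monitor.state()
r=R.from_quat(st["tool_rot"],scalar_first=True);x=r.as_matrix()[:,0]
print("F tool",r.inv().apply(st["ft_force"]).round(1),"M tool",r.inv().apply(st["torque"]).round(3),"yaw",np.degrees(np.arctan2(x[1],x[0])).round(1),"z",st["position"].round(4),"q6",st["joint_positions"][5].round(2),"gap",round(st["finger_gap"],4))
E
python3 t.py
python3 -m creep '[[[0,0,0.05,0,0,0.06,1],[0,0,0.1,0,0,0.12,1],[0,0,0.15,0,0,0.18,1],[0,0,0.2,0,0,0.24,1],[0,0,0.25,0,0,0.3,1],[0,0,0.3,0,0,0.36,1],[0,0,0.35,0,0,0.42,1],[0,0,0.4,0,0,0.5,1],[0,0,0.4,0,0,0.5,1],[0,0,0.4,0,0,0.5,1]]]'; python3 t.py
```

```text
F tool [-0.5 -3.6 -4.8] M tool [ 0.751  0.05  -0.036] yaw 106.0 z [ 0.5358 -0.0313  0.1677] q6 -0.48 gap 0.0147
t: 20.65
position: [0.5362, -0.0313, 0.1677]
tool_rot: [0.001, 0.781, 0.625, 0.0]
ft_force: [-1.8, -0.3, 7.8]
finger_gap: 0.0147
F tool [-0.7 -1.7 -7.8] M tool [ 0.278 -0.283  0.15 ] yaw 77.3 z [ 0.5362 -0.0313  0.1677] q6 0.02 gap 0.0147
```

```bash
cat > t.py <<'E'
from h import *
F=[];M=[]
for i in range(5):
    if i: grab_frame("top")
    st=monitor.state();r=R.from_quat(st["tool_rot"],scalar_first=True);F.append(r.inv().apply(st["ft_force"]));M.append(r.inv().apply(st["torque"]))
x=r.as_matrix()[:,0]
print("F",np.mean(F,0).round(1),"M",np.mean(M,0).round(3),"sd",np.std(M,0).round(3),"yaw",np.degrees(np.arctan2(x[1],x[0])).round(1),"p",st["position"].round(4),"q6",st["joint_positions"][5].round(2),"gap",round(st["finger_gap"],4))
E
python3 t.py
python3 -m creep '[[[0,0,0.05,0,0,0.06,1],[0,0,0.1,0,0,0.12,1],[0,0,0.15,0,0,0.18,1],[0,0,0.2,0,0,0.24,1],[0,0,0.25,0,0,0.3,1],[0,0,0.3,0,0,0.36,1],[0,0,0.35,0,0,0.42,1],[0,0,0.4,0,0,0.5,1],[0,0,0.4,0,0,0.5,1],[0,0,0.4,0,0,0.5,1]]]'; python3 t.py
```

```text
F [-0.8 -1.3 -7.7] M [ 0.268 -0.24   0.168] sd [0.006 0.032 0.024] yaw 77.3 p [ 0.5362 -0.0313  0.1677] q6 0.02 gap 0.0144
t: 21.85
position: [0.5364, -0.0314, 0.1677]
tool_rot: [0.001, 0.911, 0.412, 0.001]
ft_force: [-1.3, -1.5, 10.3]
finger_gap: 0.0147
F [ -1.8   0.3 -10.7] M [ 0.007 -0.442  0.08 ] sd [0.037 0.035 0.033] yaw 48.7 p [ 0.5364 -0.0314  0.1677] q6 0.52 gap 0.015
```

The handle height stays put as it turns, so the foot bears and my downward follow is wrong. I'll take it back out while turning on.

```bash
python3 -m creep '[[[0,0,-0.1,0,0,0.06,1],[0,0,-0.2,0,0,0.12,1],[0,0,-0.3,0,0,0.18,1],[0,0,-0.4,0,0,0.24,1],[0,0,-0.5,0,0,0.3,1],[0,0,-0.6,0,0,0.36,1],[0,0,-0.7,0,0,0.42,1],[0,0,-0.8,0,0,0.5,1],[0,0,-0.8,0,0,0.5,1],[0,0,-0.8,0,0,0.5,1]]]'; python3 t.py
```

```text
t: 23.05
position: [0.5361, -0.0314, 0.1677]
tool_rot: [0.0, 0.985, 0.175, 0.0]
ft_force: [1.1, -3.9, 5.0]
finger_gap: 0.014
F [-0.7  4.1 -5.3] M [-0.829 -0.298  0.141] sd [0.044 0.043 0.046] yaw 20.1 p [ 0.5361 -0.0314  0.1677] q6 1.02 gap 0.0145
```

```bash
python3 -m creep '[[[0,0,0,0,0,0.06,1],[0,0,0,0,0,0.12,1],[0,0,0,0,0,0.18,1],[0,0,0,0,0,0.24,1],[0,0,0,0,0,0.3,1],[0,0,0,0,0,0.36,1],[0,0,0,0,0,0.42,1],[0,0,0,0,0,0.5,1],[0,0,0,0,0,0.5,1],[0,0,0,0,0,0.5,1]]]'; python3 t.py
```

```text
t: 24.25
position: [0.536, -0.0316, 0.1677]
tool_rot: [0.0, 0.997, -0.074, 0.0]
ft_force: [-0.6, -5.4, 6.1]
finger_gap: 0.0145
F [ 0.8  5.5 -6.3] M [-1.208 -0.121  0.007] sd [0.036 0.043 0.022] yaw -8.5 p [ 0.536  -0.0316  0.1677] q6 1.52 gap 0.0146
```

```bash
python3 -m creep '[[[0,0.1,0,0,0,0.08,1],[0,0.2,0,0,0,0.16,1],[0,0.3,0,0,0,0.24,1],[0,0.3,0,0,0,0.32,1],[0,0.3,0,0,0,0.4,1],[0,0.3,0,0,0,0.48,1],[0,0.3,0,0,0,0.56,1],[0,0.3,0,0,0,0.6,1],[0,0.3,0,0,0,0.6,1],[0,0.3,0,0,0,0.6,1]]]'; python3 t.py
```

```text
t: 25.45
position: [0.5358, -0.032, 0.1677]
tool_rot: [0.001, 0.931, -0.366, 0.0]
ft_force: [-1.1, -7.1, 7.1]
finger_gap: 0.0146
F [ 3.5  6.1 -6.7] M [-1.372  0.451 -0.186] sd [0.013 0.033 0.017] yaw -42.9 p [ 0.5358 -0.032   0.1677] q6 2.12 gap 0.0142
```

Resistance torque is now rising (−0.19 N m). I'll go on in smaller steps.

```bash
python3 -m creep '[[[0,0.1,0,0,0,0.03,1],[0,0.2,0,0,0,0.07,1],[0,0.3,0,0,0,0.11,1],[0,0.3,0,0,0,0.15,1],[0,0.3,0,0,0,0.19,1],[0,0.3,0,0,0,0.22,1],[0,0.3,0,0,0,0.25,1],[0,0.3,0,0,0,0.25,1],[0,0.3,0,0,0,0.25,1],[0,0.3,0,0,0,0.25,1]]]'; python3 t.py
```

```text
t: 26.65
position: [0.5356, -0.0321, 0.1676]
tool_rot: [0.0, 0.878, -0.479, 0.0]
ft_force: [-2.0, -5.8, 7.1]
finger_gap: 0.0146
F [ 3.8  4.6 -7. ] M [-1.128  0.695 -0.277] sd [0.022 0.03  0.011] yaw -57.2 p [ 0.5356 -0.0321  0.1677] q6 2.37 gap 0.0142
```

```bash
python3 -m creep '[[[0,0,0,0,0,0.02,1],[0,0,0,0,0,0.04,1],[0,0,0,0,0,0.06,1],[0,0,0,0,0,0.08,1],[0,0,0,0,0,0.1,1],[0,0,0,0,0,0.12,1],[0,0,0,0,0,0.14,1],[0,0,0,0,0,0.14,1],[0,0,0,0,0,0.14,1],[0,0,0,0,0,0.14,1]]]'; python3 t.py
```

```text
t: 27.85
position: [0.5355, -0.0321, 0.1677]
tool_rot: [0.0, 0.842, -0.539, 0.0]
ft_force: [-2.0, -6.9, 6.5]
finger_gap: 0.0142
F [ 5.   4.7 -6.5] M [-1.101  0.808 -0.291] sd [0.028 0.028 0.018] yaw -65.2 p [ 0.5356 -0.0322  0.1676] q6 2.51 gap 0.0146
```

```bash
python3 -m creep '[[[0,0,0,0,0,0.005,1],[0,0,0,0,0,0.01,1],[0,0,0,0,0,0.015,1],[0,0,0,0,0,0.02,1],[0,0,0,0,0,0.025,1],[0,0,0,0,0,0.03,1],[0,0,0,0,0,0.035,1],[0,0,0,0,0,0.04,1],[0,0,0,0,0,0.045,1],[0,0,0,0,0,0.05,1]]]'; python3 t.py; python3 t.py
```

```text
t: 29.05
position: [0.5355, -0.0322, 0.1676]
tool_rot: [0.0, 0.829, -0.56, 0.0]
ft_force: [-2.2, -6.3, 6.8]
finger_gap: 0.0147
F [ 4.9  4.3 -7.2] M [-1.114  0.858 -0.433] sd [0.009 0.035 0.03 ] yaw -68.1 p [ 0.5355 -0.0321  0.1676] q6 2.56 gap 0.0146
F [ 5.3  4.3 -6.9] M [-1.107  0.852 -0.432] sd [0.014 0.016 0.02 ] yaw -68.1 p [ 0.5355 -0.0321  0.1677] q6 2.56 gap 0.0146
```

The slow turn reads −0.43 N m steadily. The earlier quick turns overshot, and their stop readings were too low. That puts the foot at about 113 N, too near the upper edge, so I'll ease back and come up again slowly to about 0.33.

```bash
python3 -m creep '[[[0,0,0,0,0,-0.06,1],[0,0,0,0,0,-0.12,1],[0,0,0,0,0,-0.18,1],[0,0,0,0,0,-0.24,1],[0,0,0,0,0,-0.3,1],[0,0,0,0,0,-0.36,1],[0,0,0,0,0,-0.39,1],[0,0,0,0,0,-0.4,1],[0,0,0,0,0,-0.4,1],[0,0,0,0,0,-0.4,1]]]'; python3 t.py
python3 -m creep '[[[0,0,0,0,0,0.008,1],[0,0,0,0,0,0.016,1],[0,0,0,0,0,0.024,1],[0,0,0,0,0,0.032,1],[0,0,0,0,0,0.04,1],[0,0,0,0,0,0.048,1],[0,0,0,0,0,0.056,1],[0,0,0,0,0,0.064,1],[0,0,0,0,0,0.072,1],[0,0,0,0,0,0.08,1]]]'; python3 t.py
```

```text
t: 30.45
position: [0.5357, -0.0321, 0.1677]
tool_rot: [0.0, 0.923, -0.384, 0.0]
ft_force: [-1.2, -6.4, 6.7]
finger_gap: 0.0147
F [ 2.9  4.5 -6.3] M [-1.055  0.503  0.195] sd [0.018 0.02  0.025] yaw -45.2 p [ 0.5357 -0.0321  0.1676] q6 2.16 gap 0.0146
t: 31.65
position: [0.5357, -0.0321, 0.1677]
tool_rot: [0.0, 0.907, -0.421, 0.0]
ft_force: [-1.1, -5.3, 6.8]
finger_gap: 0.0148
F [ 3.6  4.6 -6.4] M [-1.091  0.589 -0.394] sd [0.039 0.036 0.03 ] yaw -49.7 p [ 0.5357 -0.0321  0.1677] q6 2.24 gap 0.0148
```

```bash
python3 -m creep '[[[0,0,0,0,0,0.008,1],[0,0,0,0,0,0.016,1],[0,0,0,0,0,0.024,1],[0,0,0,0,0,0.032,1],[0,0,0,0,0,0.04,1],[0,0,0,0,0,0.048,1],[0,0,0,0,0,0.056,1],[0,0,0,0,0,0.064,1],[0,0,0,0,0,0.072,1],[0,0,0,0,0,0.08,1]]]'; python3 t.py
```

```text
t: 32.85
position: [0.5356, -0.0321, 0.1677]
tool_rot: [0.0, 0.89, -0.457, 0.0]
ft_force: [-1.8, -5.7, 5.3]
finger_gap: 0.0145
F [ 4.1  4.4 -5.8] M [-1.105  0.638 -0.357] sd [0.023 0.025 0.015] yaw -54.3 p [ 0.5356 -0.0321  0.1677] q6 2.32 gap 0.0147
```

Torque plateaus at about 0.36–0.39 N m while turning slowly, which is about 97–104 N nominal and inside 60–120 N even with the 15 % uncertainty. I'll let go and rise.

```bash
python3 -m creep '[[[0,0,0,0,0,0,0.9],[0,0,0,0,0,0,0.8],[0,0,0,0,0,0,0.6],[0,0,0,0,0,0,0.45],[0,0,0,0,0,0,0.45],[0,0,0,0,0,0,0.45],[0,0,0,0,0,0,0.45],[0,0,-2,0,0,0,0.45],[0,0,-6,0,0,0,0.45],[0,0,-12,0,0,0,0.45]]]'
python3 -m creep '[[[0,0,-6,0,0,0,0.45],[0,0,-18,0,0,0,0.45],[0,0,-35,0,0,0,0.45],[0,0,-55,0,0,-0.1,0.45],[0,0,-78,0,0,-0.22,0.45],[0,0,-100,0,0,-0.35,0.45],[0,0,-118,0,0,-0.45,0.45],[0,0,-128,0,0,-0.5,0.45],[0,0,-130,0,0,-0.5,0.45],[0,0,-130,0,0,-0.5,0.45]]]'
python3 t.py
python3 - <<'E'
from h import *
cv2.imwrite("pics/s9.png",grab_frame("scene"));cv2.imwrite("pics/t9.png",grab_frame("top"))
f=lambda n:cv2.convertScaleAbs(cv2.resize(cv2.imread(n)[165:295,205:335],(400,400),interpolation=cv2.INTER_CUBIC),alpha=2.0,beta=15)
cv2.imwrite("pics/s9b.png",np.hstack([f("pics/scene0.png"),f("pics/s9.png")]))
E
```

```text
t: 34.05
position: [0.5356, -0.0317, 0.1796]
tool_rot: [0.0, 0.889, -0.457, -0.0]
ft_force: [0.1, 0.0, 0.2]
finger_gap: 0.0467
t: 35.05
position: [0.5356, -0.0316, 0.3097]
tool_rot: [0.0, 0.975, -0.224, 0.0]
ft_force: [0.5, 0.3, 0.1]
finger_gap: 0.0467
F [ 0.1 -0.   0.4] M [-0.01  -0.015  0.013] sd [0.034 0.041 0.031] yaw -25.8 p [ 0.5355 -0.0316  0.3088] q6 1.82 gap 0.0471
```

View pics/s9b.png

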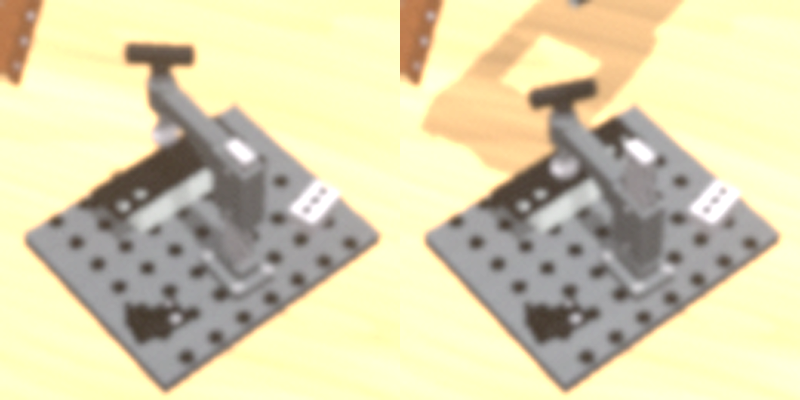

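The before-and-after view shows the arm down with the foot on the rail at about (563,165) and the handle turned. The rail, bracket and white block are where they were, and the gripper is clear with zero force and torque. Handing in.

```bash
python3 -c "
from h import *
arm.job_done();print(monitor.state()['t'])"
```

```text
the job is handed in; nothing more can be done
the job is handed in; nothing more can be done
```

I clamped the rail, let go, and handed the job in. The clock read about 35.4 s, against the 61 s limit.

- **Clamping:** I slid the arm down with the shut fingers, pushing 34 mm from the bar axis, until the foot met the rail. It went about 3–4 mm farther and bound at a push of 28 N. I then gripped the T-handle and turned it about 2.8 rad clockwise overall.
- **Foot force:** The last slow-turn torque readings were 0.39 and then 0.36 N m. That is roughly 97–104 N by the figures given. The later reading stays inside 60–120 N even with the 15 % uncertainty. The earlier one would reach about 119 N at worst.
- **Readings that disagreed:** Readings taken after the first, quicker turns came out too low (for example 0.29 N m), which I put down to overshoot. A slow turn then read 0.43 N m, about 114 N and possibly up to 130 N. I backed off 0.40 rad and came up again slowly by 0.16 rad. The force is inferred from torque, not measured directly.
- **Cocking:** I judged the tilt from the push force and the extra travel. I did not measure the angle.
- **Final checks:** After release, the wrist force and torque were zero within noise. The final picture shows the rail, bracket and white block where they started; I did not view the other loose parts again at the end.

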